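# Find the lid that rocks and press it home

## Robot

A 6-joint arm with a two-finger parallel gripper is mounted at the origin on a cart in front of the work surface, level with it; the furniture and walls round the work are solid. World frame = base frame: x ahead of the robot, y to its left, z up, the work surface at z = 0. Lengths are in m, angles in rad, forces in N, time in s.
With the tool pointing down it reaches from about 0.375 to 0.925 m from the base axis. Payload 5.7 kg.
Tool frame: the origin (TCP) lies midway between the tips of the shut fingers; the grasp point (between the pads) lies 19 mm behind it; z points along the fingers, y is the line along which they close (so a half turn about z gives the same grasp; the last joint's range is limited). The gripper opens to 85 mm and grips with 20 to 120 N. Pads are 22 mm wide; open, the fingers measure 114 mm over their backs; the gripper's body (76 mm by 85 mm) begins 54 mm behind the grasp point. The pads swing forward as they close: fully open they stand 13 mm farther back than shut.
Start: joints at [-1.249, 0.359, 1.51, -0, 1.272, -0.115], TCP at [0.254, -0.544, 0.231] pointing down, gripper open.
Joint ranges: [-2.97, 2.97], [-1.01, 2.36], [0.21, 2.38], [-0.96, 4.11], [0.2, 2.71], [-2.98, 2.98]. Speed limits (rad/s): [2.39, 2.39, 3.14, 3.14, 3.14, 3.14].

## Interface

Orientations are given as a rotation vector (axis times angle).
In Python, from plant import r gives the robot as it stands. Calls block until the motion is done:
- r.goto(position, orientation): joint-space move of the TCP to a pose.
- r.servo_line(position, rotation=None, feed=0.15, until_force=None): straight line of the TCP; rotation=None keeps the orientation; feed is the mean speed in m/s. With until_force (N) it stops when the force on the tool has changed by that much, and returns True; else False.
- r.movej(angles): joint-space move.
- r.gripper_to(opening, effort=None): finger opening in m; effort is the grip in N (None keeps the last); returns when the fingers have stopped.
- r.hold(seconds).
- r.ik(position, orientation): joint angles nearest the present ones, or None.
- r.state(): the state.
- r.grab_frame(name): name is "side" or "top" or "wrist"; returns the picture (480x640x3 uint8, red, green, blue); there is no depth.
- r.camera_params(name): a dict with "fov_y" (degrees; the focal length in pixels is half the picture's height over the tangent of half this angle, whatever the lens; pixels are square), "cx", "cy" (the principal point, pixels), "R" (3x3) and "t" (3): a world point X has camera coordinates R X + t. Camera axes: x right, y down, z forward; pixel columns grow to the right and rows downward; lengths in m; the calibration is good to about 2 mm. The wrist camera is an equidistant fisheye: a pixel r from the principal point sees the ray r / f radians off the axis. A picture is of the moment at which its call begins: read the wrist's pose just before it. camera_params takes no time and is no camera call; for the wrist camera it gives the pose at the moment of the call.
A pose or a line that the arm cannot do raises r.PlanningError and nothing moves.
- r.close_job(): hands the job in; it is judged then, once.
The state is a dict: "time_s": time; "q": joint angles; "joint_vel": joint speeds; "tau": joint torques, N m; "eef_pos": TCP position; "tool_rot": TCP orientation; "wrist_force": force on the tool from outside, world axes, zero at the start; "torque": the same for the moment, N m; "gripper_width": finger opening in m; "gripper_force": force on a finger pad.
Only numpy, scipy, OpenCV 4.12 (cv2) and the standard library are available. Lean on these libraries where they do the work, as an engineer would, in place of code of your own. Each camera call takes 0.05 s, during which the arm holds its last target. There are 200 camera calls.

## Task

One of the four identical tins has a lid that is not pressed home. Press lightly with a fingertip near the edge of the lids, one after another, until you find the one that rocks; then press that one in its middle until it sits fully home, and finish while still holding it down with the fingertip. Do not lift or pry up any lid, and leave the other things on the board where they are.

Things in the scene. Friction and masses are not known exactly. Their poses are not given: they have to be found in the camera images.
- lid_1: one of four identical round flat steel lids, 87 mm across, 250 g, each on its own fixed steel tin, 84 mm across, rim at z = 0.096 (60 mm above the board). Origin: centre of the lid's underside, in the plane that meets the rim; z up. Flat top 7 mm above the origin; a plug 71 mm across reaches 8 mm below it into the tin, 1.5 mm play all round. Home: origin at z = 0.096
- lid_2: one of four identical steel lids on tins, built as told at lid_1. Three lids are home and stay firm wherever they are pressed. One, and it may be any of the four, is up by 4.5 mm on a stiff stopper, 20 mm wide, hidden under its middle; the skirt hides the gap
- lid_3: one of four identical steel lids on tins, built as told at lid_1. The loose lid, pressed about 34 mm from its centre with 1 to 6 N, rocks: that side goes down some 3 mm until it meets the rim, resisting with only 1 to 3 N, a tilt of some 8 degrees; let go, it levels itself. A firm lid pressed so does not tilt
- lid_4: one of four identical steel lids on tins, built as told at lid_1. The loose lid, pressed in its middle with more than about 13 N (20 N is good), goes down slowly, at 10 to 20 mm/s, with its stopper, meets the rim and stays down. A hard press well inside the edge can sink it too
- board: fixed wooden board over the stove on which all this stands, 365 x 700 x 36 mm high, its long side across; origin at the centre of its underside, top face at z = 0.036
- garlic_a: garlic bulb, 48x50x51 (mm), a bystander standing or lying loose on the board; origin at the centre of its underside.
- garlic_b: garlic bulb, 53x54x53 (mm), a bystander standing or lying loose on the board; origin at the centre of its underside.
- tumbler: steel tumbler, 65 across, 74 high (mm), a bystander standing or lying loose on the board; origin at the centre of its underside.
- spice_jar: spice jar, 41 across, 105 high (mm), a bystander standing or lying loose on the board; origin at the centre of its underside.
- matchbox: matchbox, 36x54x15 (mm), a bystander standing or lying loose on the board; origin at the centre of its underside.
- teaspoon: steel teaspoon, 130 long (mm), a bystander standing or lying loose on the board; origin at the centre of its underside.
- katori: empty steel bowl, 92 across, 36 high (mm), a bystander standing or lying loose on the board; origin at the centre of its underside.

How it is judged:
On the way, in this order (a step that is already met when the one before it is completed fails the run):
1. the loose lid rocks under the fingers: one lid is tilted by more than 3 degrees while the fingers press on it (((angle between lid_1's own z axis and vertical above 0.052 rad and contact force between the fingers and lid_1 above 0.2 N) or (angle between lid_2's own z axis and vertical above 0.052 rad and contact force between the fingers and lid_2 above 0.2 N) or (angle between lid_3's own z axis and vertical above 0.052 rad and contact force between the fingers and lid_3 above 0.2 N) or (angle between lid_4's own z axis and vertical above 0.052 rad and contact force between the fingers and lid_4 above 0.2 N))), for 0.1 s.
2. that lid is pressed down home onto its rim by the fingers, level (((height (world z) of lid_1 between 0.092 and 0.0978 m and angle between lid_1's own z axis and vertical below 0.035 rad and distance of lid_1 from where it was at the start of the episode above 0.003 m and contact force between the fingers and lid_1 above 2 N) or (height (world z) of lid_2 between 0.092 and 0.0978 m and angle between lid_2's own z axis and vertical below 0.035 rad and distance of lid_2 from where it was at the start of the episode above 0.003 m and contact force between the fingers and lid_2 above 2 N) or (height (world z) of lid_3 between 0.092 and 0.0978 m and angle between lid_3's own z axis and vertical below 0.035 rad and distance of lid_3 from where it was at the start of the episode above 0.003 m and contact force between the fingers and lid_3 above 2 N) or (height (world z) of lid_4 between 0.092 and 0.0978 m and angle between lid_4's own z axis and vertical below 0.035 rad and distance of lid_4 from where it was at the start of the episode above 0.003 m and contact force between the fingers and lid_4 above 2 N))), for 0.2 s.
At the end, for the whole second after the job is handed in: all four lids lie level (within 2 degrees) and home on their rims (within 1.8 mm), and the fingers still press with more than 2 N on the lid that was loose, which has gone down by more than 3 mm and is at rest (height (world z) of lid_1 between 0.092 and 0.0978 m and angle between each of lid_1, lid_2, lid_3, lid_4's own z axis and vertical below 0.035 rad and height (world z) of lid_2 between 0.092 and 0.0978 m and height (world z) of lid_3 between 0.092 and 0.0978 m and height (world z) of lid_4 between 0.092 and 0.0978 m and ((distance of lid_1 from where it was at the start of the episode above 0.003 m and contact force between the fingers and lid_1 above 2 N and linear speed of lid_1 below 0.01 m/s) or (distance of lid_2 from where it was at the start of the episode above 0.003 m and contact force between the fingers and lid_2 above 2 N and linear speed of lid_2 below 0.01 m/s) or (distance of lid_3 from where it was at the start of the episode above 0.003 m and contact force between the fingers and lid_3 above 2 N and linear speed of lid_3 below 0.01 m/s) or (distance of lid_4 from where it was at the start of the episode above 0.003 m and contact force between the fingers and lid_4 above 2 N and linear speed of lid_4 below 0.01 m/s))); the arm keeps its last pose, push and grip.
It fails at once if a lid is lifted or pried up: more than 15 mm above its rim, or tilted by more than 17 degrees (height (world z) of any of lid_1, lid_2, lid_3, lid_4 above 0.111 m or angle between any of lid_1, lid_2, lid_3, lid_4's own z axis and vertical above 0.3 rad).
It fails at once if a bystander is moved by more than 30 mm (distance of any of garlic_a, garlic_b, tumbler, spice_jar, matchbox, teaspoon, katori from where it was at the start of the episode above 0.03 m).
It also fails if it takes over 67 s, if anything falls off the work surface, if the arm or the gripper's body presses on something with over 40 N, if the wrist force passes 120 N, or if a joint passes its speed limit or range.

## Working session

There is one attempt and no reset: what is moved stays moved. The work goes in short steps, each a Python script; the robot and the scene stay as the last script left them, time stands still between calls to the robot, and variables do not carry over. Pictures are saved under pics/ and viewed, at most 10 in all, crops included, and the job is handed in when it is done.

```bash
mkdir -p pics; python3 - <<'E'
from plant import r
import cv2
for n in("top","side"):
    cv2.imwrite(f"pics/{n}0.png",r.grab_frame(n)[:,:,::-1])
    print(n,r.camera_params(n))
print(r.state())
E
```

```text
top {'fov_y': 48.43637667415168, 'cx': 320.9359409512926, 'cy': 233.43959695690393, 'R': array([[-0.02165166, -0.99959867,  0.01826755],
       [-0.99161724,  0.01914354, -0.12778406],
       [ 0.12738307, -0.02088115, -0.99163377]]), 't': array([0.17172664, 0.54344326, 1.09096779])}
side {'fov_y': 57.871560754013196, 'cx': 323.60695268404197, 'cy': 244.7064333498556, 'R': array([[ 0.99835866,  0.05339561, -0.02070998],
       [ 0.01018733, -0.52141468, -0.85324261],
       [-0.0563579 ,  0.85163116, -0.52110282]]), 't': array([-0.53583578,  0.16431326,  0.7794703 ])}
{'time_s': 0.1, 'q': array([-1.24913586e+00,  3.59406465e-01,  1.51135517e+00,  1.53689825e-05,
        1.27247232e+00, -1.15135472e-01]), 'joint_vel': array([ 0.00121427, -0.00231439, -0.00372131, -0.00170333,  0.00121773,
        0.00260143]), 'tau': array([ 1.07743177e-03, -5.28652596e+01, -2.79349118e+01, -1.17846557e-04,
        4.94690845e-03, -6.67813964e-06]), 'eef_pos': array([ 0.25360518, -0.54308691,  0.23054163]), 'tool_rot': array([-3.06537293e+00, -6.80315096e-01,  2.42681351e-04]), 'wrist_force': array([ 0.29548392,  0.50896075, -0.70663368]), 'torque': array([-0.00593842, -0.00399662, -0.02986441]), 'gripper_force': 0.0, 'gripper_width': 0.0859461839127937}
```

View pics/top0.png

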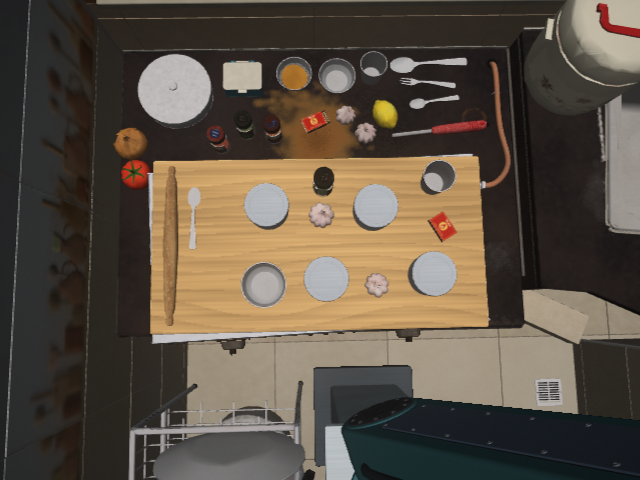

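View pics/side0.png

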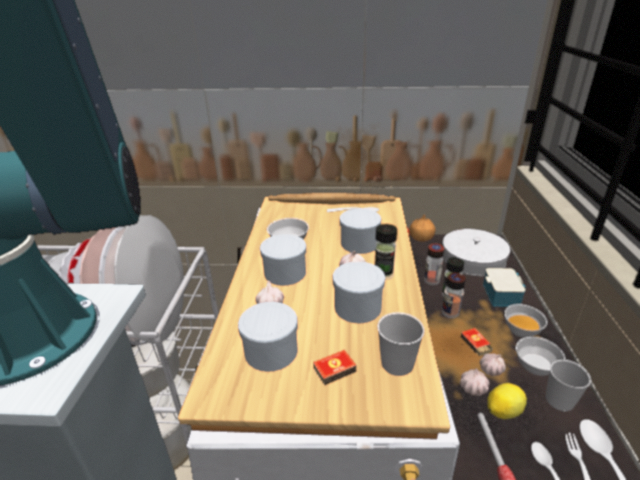

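The top view shows the lids at about (266,205), (376,206), (327,279) and (434,274), with the katori, which is an open bowl, at (263,284). The side view agrees. Next I measure the lid centres on the plane z=0.103.

```bash
cat > h.py <<'E'
import numpy as np, cv2
from plant import r
def ray(name,u,v,z):
    p=r.camera_params(name); f=240/np.tan(np.radians(p["fov_y"])/2)
    R,t=np.array(p["R"]),np.array(p["t"]); c=-R.T@t
    d=R.T@np.array([(u-p["cx"])/f,(v-p["cy"])/f,1]); return c+d*(z-c[2])/d[2]
def down(yaw): # tool z down, tool x at angle yaw
    c,s=np.cos(yaw),np.sin(yaw)
    M=np.array([[c,s,0],[s,-c,0],[0,0,-1.]]); return cv2.Rodrigues(M)[0].ravel()
E
python3 - <<'E'
from h import *
im=cv2.cvtColor(cv2.imread("pics/top0.png"),cv2.COLOR_BGR2HSV)
m=((im[:,:,1]<60)&(im[:,:,2]>110)).astype(np.uint8)
m=cv2.morphologyEx(m,cv2.MORPH_OPEN,np.ones((5,5)))
n,l,s,c=cv2.connectedComponentsWithStats(m)
for u0,v0 in[(266,205),(376,206),(327,279),(434,274)]:
    k=l[v0,u0]; x,y,w,h,a=s[k]
    cnt=max(cv2.findContours((l==k).astype(np.uint8),0,1)[0],key=len)
    (u,v),rad=cv2.minEnclosingCircle(cnt)
    P=ray("top",u,v,.103); E=ray("top",u+rad,v,.103)
    print((w,h,a),(round(u,1),round(v,1)),P.round(4),"diam",2*np.linalg.norm(E-P).round(4),"reach",np.hypot(*P[:2]).round(3), r.ik([*P[:2],.16],down(np.arctan2(P[1],P[0]))))
s=r.state()["tool_rot"]; print(cv2.Rodrigues(s)[0].round(2))
E
```

```text
(np.int32(45), np.int32(43), np.int32(1510)) (266.0, 204.5) [0.5979 0.2698 0.103 ] diam 0.0884 reach 0.656 [0.31870979 0.50277457 1.45984022 0.         1.17897787 1.4655696 ]
(np.int32(44), np.int32(43), np.int32(1510)) (375.7, 205.6) [0.5917 0.0518 0.103 ] diam 0.0884 reach 0.594 [-0.02898805  0.4213163   1.60484584  0.          1.11543051  1.45454096]
(np.int32(45), np.int32(44), np.int32(1592)) (325.9, 278.5) [0.4489 0.1543 0.103 ] diam 0.0884 reach 0.475 [0.18537513 0.26485147 1.86013829 0.         1.01660289 1.42512127]
(np.int32(45), np.int32(44), np.int32(1568)) (434.0, 273.1) [ 0.4551 -0.0584  0.103 ] diam 0.0898 reach 0.459 [-0.27826915  0.24362788  1.89195487  0.          1.00600991  1.42005999]
[[ 0.91  0.42 -0.  ]
 [ 0.42 -0.91  0.  ]
 [ 0.   -0.   -1.  ]]
```

```bash
cat >> h.py <<'E'
L={4:(.4551,-.0584,-1),2:(.5917,.0518,-1),1:(.5979,.2698,1),3:(.4489,.1543,1)}
def fz(): return r.state()["wrist_force"][2]
def probe(k,zs=.111):
    x,y,s=L[k]; y+=s*.034
    r.servo_line([x,y,zs],feed=.06); r.hold(.2); f0=fz(); log=[]
    for z in np.arange(zs-.001,.0985,-.001):
        r.servo_line([x,y,z],feed=.02); r.hold(.05)
        st=r.state(); f=st["wrist_force"][2]-f0; log.append((round(z*1e3,1),round(st["eef_pos"][2]*1e3,1),round(f,1)))
        if abs(f)>4: break
    print(k,r.state()["time_s"],log); return log
E
python3 - <<'E'
from h import *
r.gripper_to(0,effort=40)
r.goto([.4551,-.0924,.16],down(0)); print(r.state()["time_s"])
probe(4)
E
```

```text
2.6833
4 6.55 [(np.float64(110.0), np.float64(110.0), np.float64(0.3)), (np.float64(109.0), np.float64(109.0), np.float64(0.3)), (np.float64(108.0), np.float64(107.9), np.float64(-0.3)), (np.float64(107.0), np.float64(107.0), np.float64(0.8)), (np.float64(106.0), np.float64(106.0), np.float64(0.2)), (np.float64(105.0), np.float64(105.0), np.float64(0.3)), (np.float64(104.0), np.float64(104.0), np.float64(0.4)), (np.float64(103.0), np.float64(103.1), np.float64(1.8)), (np.float64(102.0), np.float64(103.0), np.float64(14.2))]
```

Lid 4 is firm: it first resists at z=0.103, about 12 N/mm. I'll probe the others with finer steps.

```bash
sed -i 's/\.001,\.0985,-\.001/.0003,.0985,-.0003/; s/feed=.02); r.hold(.05)/feed=.02)/; s/zs=.111/zs=.109/; s/round(z\*1e3,1),round(st\["eef_pos"\]\[2\]\*1e3,1),round(f,1)/float(round(st["eef_pos"][2]*1e3,1)),float(round(f,1))/' h.py
python3 - <<'E'
from h import *
x,y,_=L[4]
r.servo_line([x,y-.034,.16])
for k in (2,1,3):
    x,y,s=L[k]; r.servo_line([x,y+s*.034,.16],feed=.25)
    log=probe(k)
    if max(-0+abs(f) for z,f in log if z>104.2)>1.2: print("loose",k); break
    r.servo_line([x,y+s*.034,.16])
E
```

```text
2 11.6333 [(108.8, -1.1), (108.4, -0.7), (108.0, 0.5), (107.8, -0.2), (107.5, 1.1), (107.3, 2.0), (107.0, 3.2), (106.7, 3.3), (106.4, 3.3), (106.1, 4.3)]
loose 2
```

Lid 2 meets the finger at 107.5 mm and gives way softly, so it's the loose one. I'll rock it a little further.

```bash
python3 - <<'E'
from h import *
x,y,s=L[2]
for z in np.arange(.1056,.1028,-.0004):
    r.servo_line([x,y-.034,z],feed=.02); r.hold(.1); f=fz()
    print(r.state()["eef_pos"][2].round(4),round(f,1))
    if f>7: break
r.hold(.2)
cv2.imwrite("pics/side1.png",r.grab_frame("side")[200:400,220:470,::-1].repeat(3,0).repeat(3,1))
E
```

```text
0.1056 3.7
0.1052 4.3
0.1049 4.1
0.1048 6.5
0.1047 9.3
```

View pics/side1.png

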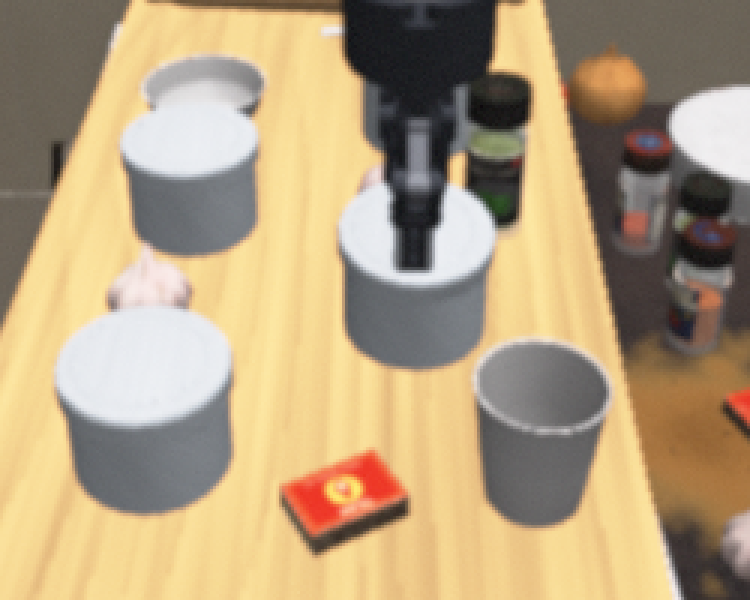

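The fingertip is on the -y side of lid 2, around (412,265). The lid moved 2.8 mm at about 4 N and then met the rim, as described for rocking. Next I release it and press the middle.

```bash
python3 - <<'E'
from h import *
x,y,s=L[2]
r.servo_line([x,y-.034,.118],feed=.05); r.servo_line([x,y,.118],feed=.08)
r.servo_line([x,y,.109],feed=.05); r.hold(.2); f0=fz()
for z in np.arange(.1085,.0990,-.0005):
    r.servo_line([x,y,z],feed=.02); r.hold(.15); st=r.state(); f=st["wrist_force"][2]-f0; h=st["eef_pos"][2]
    print(round(z,4),h.round(4),round(f,1))
    if (h<.1036 and f>18) or f>45: break
r.hold(1); st=r.state(); print(st["time_s"],st["eef_pos"].round(4),st["wrist_force"].round(1),f0)
cv2.imwrite("pics/side2.png",r.grab_frame("side")[200:400,220:470,::-1].repeat(3,0).repeat(3,1))
E
```

```text
0.1085 0.1085 0.2
0.108 0.108 -0.9
0.1075 0.1076 1.7
0.107 0.1074 4.7
0.1065 0.1071 5.8
0.106 0.1067 6.6
0.1055 0.1062 7.3
0.105 0.1057 7.6
0.1045 0.1052 7.6
0.104 0.1047 8.1
0.1035 0.1042 8.1
0.103 0.1037 7.5
0.1025 0.1032 6.5
0.102 0.1031 10.7
0.1015 0.103 14.2
0.101 0.103 17.6
0.1005 0.103 22.2
22.975 [0.592  0.0518 0.103 ] [-6.5 -1.1 22.3] 0.028633046505292727
```

View pics/side2.png

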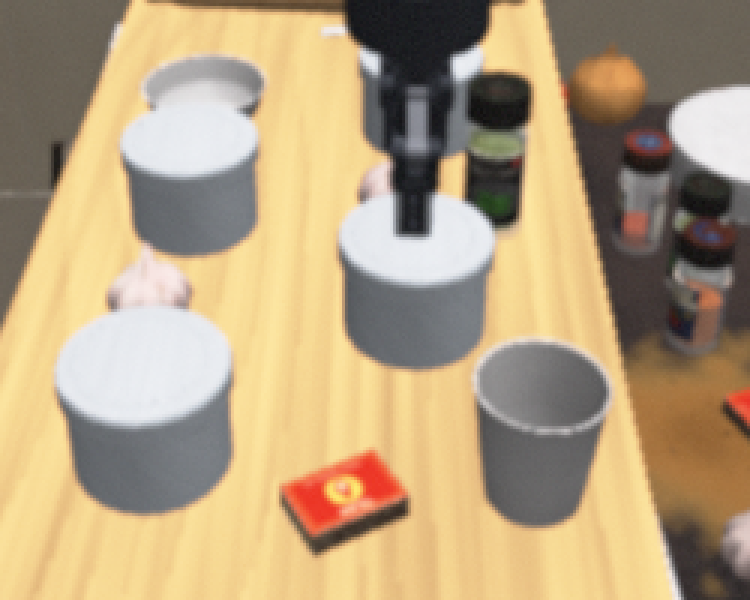

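The fingertip is in the middle of lid 2, around (412,235). The lid's top is at 0.103, which is home, and it is held with 22 N. Nothing else has moved.

```bash
python3 -c "
from plant import r
print(r.close_job())"
```

```text
the job is handed in; nothing more can be done
None
```

I found the loose lid (0.592, 0.052), rocked it at its edge, pressed it home in the middle and handed the job in with the fingertip still holding it at about 22 N; the result of the judging was not reported back.

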